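# Close the dry cabinet and set its vent cap to bleed

## Robot

A 6-joint arm with a two-finger parallel gripper is mounted at the origin on a cart in front of the work surface, level with it; the furniture and walls round the work are solid. World frame = base frame: x ahead of the robot, y to its left, z up, the work surface at z = 0. Lengths are in m, angles in rad, forces in N, time in s.
With the tool pointing down it reaches from about 0.325 to 0.75 m from the base axis. Payload 7.6 kg.
Tool frame: the origin (TCP) lies at the very end of the fingers, on their centre line; the grasp point (between the pads) lies 19 mm behind it (manip.grip_point_offset is the z of the grasp point in the tool frame, in m); z points along the fingers, y is the line along which they close (so a half turn about z gives the same grasp; the last joint's range is limited). The gripper opens to 85 mm and grips with 20 to 120 N. Pads are 22 mm wide; open, the fingers measure 114 mm over their backs; the gripper's body (76 mm by 85 mm) begins 54 mm behind the grasp point. The pads swing forward as they close: fully open they stand 13 mm farther back than shut.
Start: joints at [1.194, 0.052, 1.401, -0, 1.689, -0.07], TCP at [0.159, 0.501, 0.231] pointing down, gripper open.
Joint ranges: [-2.9, 2.9], [-0.91, 2.17], [0.12, 2.37], [-1.06, 4.2], [0.26, 2.73], [-2.93, 2.93]. Speed limits (rad/s): [2.57, 2.57, 3.01, 3.14, 3.14, 3.14].

## Interface

Orientations are given as a unit quaternion [x, y, z, w].
In Python, from plant import manip, grab_frame, calibration gives the robot as it stands.
- The arm moves only by the tool play_rows, never from a script. Its argument "motion" is a list that holds one entry, the list of rows, each a list of 7 numbers: the closure in counts, from 0 (fully open) to 255 (shut), then the shift along the world's x, y, z in cm, then the turn, a rotation vector about the world's x, y, z in degrees. In form: [[[hand, tx, ty, tz, rx, ry, rz], ...]]. A call has 1 to 12 rows; each row is the pose to reach, as a shift and turn from the pose commanded when the call began; what a row does not reach only later rows make up. A row lasts 1/10 s, in which the tool goes at most 50 mm and 8.59 degrees, less where a joint would pass 70% of its speed; a pose out of reach is approached as far as the arm can. A call with a gripper value outside its range is refused whole. The fingers move at their own pace and stop on an object; "squeeze" is the grip in N (left out, the last holds). Time passes only in rows, so rows that repeat a pose let the fingers close. It gives the time, the measured TCP pose, the force, the opening and the grip force at its end, in the units of the state.
- manip.sense(): the state, without advancing time (a new reading comes with each control period).
- grab_frame(name): name is "scene" or "top" or "wrist"; returns (picture, depth): 384x512x3 uint8, red, green, blue; 384x512 float32, m along the optical axis (not along the pixel's ray), 0 where there is no reading.
- calibration(name): a dict with "intrinsics" (3x3 intrinsics, pixels), "position" and "orientation" of the camera in the world; the wrist camera has in their place "mount" (4x4, takes a point from camera to tool coordinates, whose origin is the TCP and whose axes are the flange's). Camera axes: x right, y down, z forward; pixel columns grow to the right and rows downward; lengths in m; the calibration is good to about 2 mm. A picture is of the moment at which its call begins: read the wrist's pose just before it. calibration takes no time and is no camera call.
- manip.job_done(): hands the job in; it is judged then, once.
The state is a dict: "time_s": time; "joint_positions": joint angles; "joint_vel": joint speeds; "joint_torque": joint torques, N m; "position": TCP position; "eef_rot": TCP orientation; "force": force on the tool from outside, world axes, zero at the start; "wrist_torque": the same for the moment, N m; "finger_gap": opening from 0.0 (shut) to 1.0 (fully open); "gripper_force": force on a finger pad.
Only numpy, scipy, OpenCV 4.12 (cv2) and the standard library are available. Lean on these libraries where they do the work, as an engineer would, in place of code of your own. Each camera call takes 0.05 s, during which the arm holds its last target. There are 200 camera calls.

## Task

First push the little dry cabinet's door fully shut, so that it clicks home on its catch. Then screw the knurled vent cap on its roof down (clockwise from above) until it bottoms out, back it off a quarter turn, and finish while still gripping the cap there. Leave the bottles and the beaker beside the cabinet as they stand.

Things in the scene. Friction and masses are not known exactly. Their poses are not given: they have to be found in the camera images.
- dry_cabinet: White cabinet fixed to the worktop, 160 deep (x) x 180 wide (y) x 160 mm high; origin at the centre of its underside, z up, front with the door faces its own -x. The vent cap's vertical axis passes through x = +20 mm, y = 0 of this frame. On the roof, 28 to 48 mm from that axis, lie a red tick towards the door (-x: where the cap's white line points when the cap is bottomed) and a green tick towards -y (a quarter turn backed off)
- cabinet_door (a joint): Angle of the grey-framed clear door in rad: 0 = fully shut on its stop, positive = open, swinging out towards the cabinet's -x; starts 0.4 to 0.8, stays where it is left. A sprung ball catch resists between about 0.09 and 0.04 rad (some 2 to 5 N at the push point, so push on past this until the door meets its rigid stop) and then pulls the door home
- door_hinge (a point): Point on the door's vertical hinge line, at the cabinet's left (+y) front edge, 130 mm above the worktop
- door_push (a point): Point on the outer face of the door, 130 mm from the hinge line and 45 mm from the free edge, 130 mm above the worktop (door: 8 mm thick, 175 mm wide, its top edge 158 mm above the worktop); frame turns with the door, x points into the door (the way to push). A small black pull, 15 mm proud, sits near the free edge between 25 and 65 mm above the worktop
- vent_cap: Black knurled round screw cap, 44 mm diameter, 30 mm high, with a white line from its centre to its rim along its own -x; already started on the threaded port on the cabinet's roof. Origin at the centre of its underside, z up. Its underside is 6 mm above the roof when bottomed (166 mm above the worktop) and rises with the thread; the port below it is a 29 mm stub with a 48 mm flange 3 mm high on the roof
- cap_top (a point): Centre of the cap's top face, 30 mm above its underside
- cap_thread (a joint): Angle of the cap in rad: 0 = bottomed out (hard stop), positive = unscrewed, anticlockwise seen from above; starts 1.4 to 2.8. The cap rises 8 mm per full turn; it turns against about 0.06 N m of friction and stays where it is left
- reagent: Loose white-capped small plastic bottle, 49 mm diameter, 117 mm high, beside the cabinet; origin at the centre of its underside. Leave alone
- jar: Loose white wide plastic bottle, 68 mm diameter, 108 mm high, beside the cabinet; origin at the centre of its underside. Leave alone
- beaker: Loose glass beaker, 77 x 71 x 96 mm, beside the cabinet; origin at the centre of its underside. Leave alone

How it is judged:
By the outcome, as a careful person would: the job done as asked, in the order asked, and still so for the second after the job is handed in, while the arm keeps its last pose, push and grip.
It also fails if it takes over 64 s, if anything falls off the work surface, if the arm or the gripper's body presses on something with over 40 N, if the wrist force passes 120 N, or if a joint passes its speed limit or range.

## Working session

There is one attempt and no reset: what is moved stays moved. The work goes in short steps, Python scripts to look and compute and a tool call to move; the robot and the scene stay as the last step left them, time stands still between calls to the robot, and variables do not carry over. Pictures are saved under pics/ and viewed, at most 10 in all, crops included, and the job is handed in when it is done.

Besides the shell and the picture viewer there is one more tool, called after "Emit:" by a JSON object that holds its "name" and its "arguments". play_rows: Moves the arm, as the interface text tells. Its arguments: {"type":"object","properties":{"motion":{"type":"array"},"squeeze":{"type":"number"}},"required":["motion"]}

```bash
mkdir -p pics
cat > h.py <<'E'
import numpy as np, cv2
from scipy.spatial.transform import Rotation as R
from plant import manip, grab_frame, calibration
def cam(name):
    c=calibration(name); K=np.array(c["intrinsics"])
    if name=="wrist":
        s=manip.sense(); T=np.eye(4); T[:3,:3]=R.from_quat(s["eef_rot"]).as_matrix(); T[:3,3]=s["position"]
        return K,T@np.array(c["mount"])
    T=np.eye(4); o=np.array(c["orientation"])
    T[:3,:3]=R.from_quat(o).as_matrix() if o.size==4 else o.reshape(3,3); T[:3,3]=c["position"]; return K,T
def shot(name):
    K,T=cam(name); im,d=grab_frame(name)
    v,u=np.mgrid[:d.shape[0],:d.shape[1]]
    P=np.stack([(u-K[0,2])/K[0,0]*d,(v-K[1,2])/K[1,1]*d,d],-1)@T[:3,:3].T+T[:3,3]
    P[d==0]=np.nan
    return im,P,K,T
def save(im,n): cv2.imwrite(n,im[...,::-1])
E
python3 - <<'E'
from h import *
ims=[]
for n in("scene","top"):
    im,P,K,T=shot(n); np.savez(n,im=im,P=P); ims.append(im); print(n,T[:3,3].round(3))
save(cv2.resize(ims[0],(800,600)),"pics/a.png"); save(cv2.resize(ims[1],(800,600)),"pics/b.png")
P=np.load("top.npz")["P"]
z=P[...,2]; m=(abs(z-.16)<.006); print(m.sum(),np.nanmean(P[m],0)); print(manip.sense(), manip.grip_point_offset)
E
```

```text
scene [ 0.495 -0.741  0.513]
top [0.31 0.16 1.  ]
6433 [0.62720207 0.06610683 0.15923998]
{'time_s': 0.1, 'joint_positions': array([ 1.19370430e+00,  5.28056600e-02,  1.40158459e+00,  7.18799962e-06,
        1.68863670e+00, -7.03139856e-02]), 'joint_vel': array([-0.0017234 , -0.00246394,  0.00022987, -0.00123754, -0.00046487,
        0.00217909]), 'joint_torque': array([ 1.06427633e-03, -3.82583070e+01, -3.60985279e+01, -6.25965549e-05,
        4.72326137e-03,  3.86677971e-05]), 'position': array([0.15842938, 0.5002467 , 0.23055946]), 'eef_rot': array([ 1.52787780e-01,  9.88258762e-01, -6.98485280e-04, -1.62573562e-04]), 'force': array([0.33467642, 0.40126326, 0.80423095]), 'wrist_torque': array([-0.03877699,  0.01400771, -0.05837567]), 'gripper_force': 0.0, 'finger_gap': 1.0014045010370536} -0.0187
```

View pics/a.png

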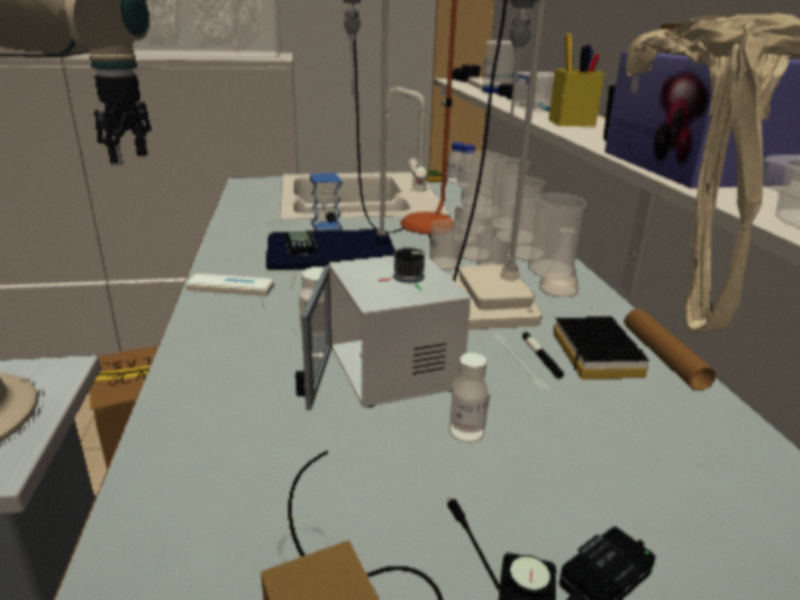

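View pics/b.png

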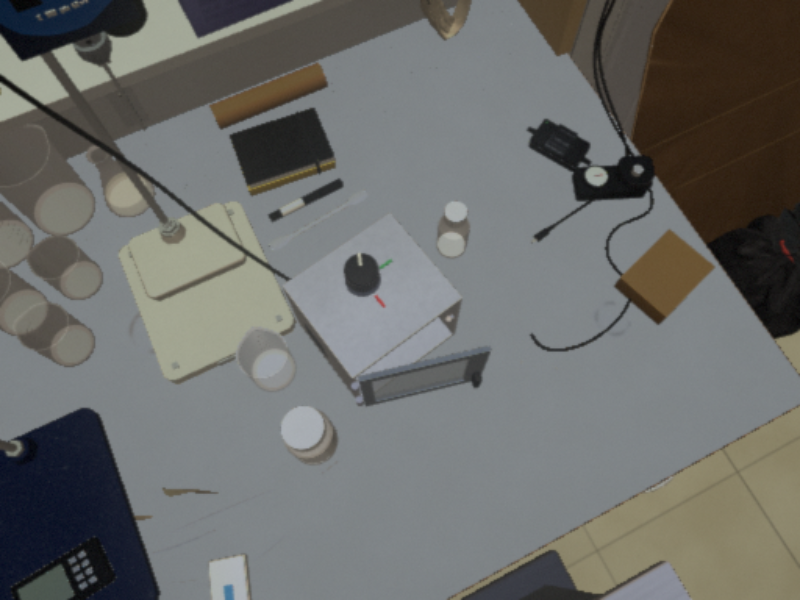

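The scene view shows the open cabinet, with a bottle on its near side. In the top view the roof corners are at about (390,215), (460,297), (355,380) and (285,285). The cap is at (362,273) with its line pointing up, and the ticks are red (380,300) and green (385,264). The door runs from (357,390) to (490,350), the jar is at (305,430) and the beaker at (268,360).

Run:
```python
from h import *
D=np.load("top.npz"); im=D["im"].astype(int); P=D["P"]; z=P[...,2]
print("img corners world",P[5,5],P[5,500],P[300,300])
m=abs(z-.16)<.005; 
v,u=np.mgrid[:384,:512]
m&=(u>175)&(u<300)&(v>130)&(v<245)
n,l,st,c=cv2.connectedComponentsWithStats(m.astype(np.uint8)); k=1+st[1:,4].argmax()
(q,s,a)=cv2.minAreaRect((P[l==k][:,:2]*1000).astype(np.float32)); print("roof",q,s,a)
r,g,b=im[...,0],im[...,1],im[...,2]
box=(u>175)&(u<300)&(v>130)&(v<245)
R_=box&(r-g>60)&(r-b>60); G_=box&(g-r>40)&(g-b>30)
print("red",R_.sum(),np.nanmean(P[R_],0),"green",G_.sum(),np.nanmean(P[G_],0))
C=box&(z>.185)&(z<.22); print("cap",C.sum(),np.nanmean(P[C],0),np.nanmedian(z[C]))
W=C&(r>130)&(b>100); print("white",W.sum(),np.nanmean(P[W],0))
for lo,hi,x0,x1,y0,y1,nm in[(.10,.175,228,318,215,262,"door"),(.09,.13,175,220,255,300,"jar"),(.1,.13,275,305,125,165,"reag"),(.05,.12,148,192,205,252,"beaker")]:
    M=(z>lo)&(z<hi)&(u>x0)&(u<x1)&(v>y0)&(v<y1); Q=P[M]; print(nm,M.sum(),Q.mean(0).round(4),Q.min(0).round(3),Q.max(0).round(3))
    if nm=="door": print(cv2.minAreaRect((Q[Q[:,2]>.135][:,:2]*1000).astype(np.float32)), cv2.fitLine((Q[Q[:,2]>.15][:,:2]).astype(np.float32),cv2.DIST_L2,0,.01,.01).ravel())
```

```text
img corners world [0.79117309 0.25615386 0.5942071 ] [ 0.89327843 -0.96320742 -0.06548379] [ 0.37688126  0.02695394 -0.00449658]
roof (625.246826171875, 54.71283721923828) (160.65870666503906, 180.7074737548828) 11.366637229919434
red 12 [0.6088922  0.05155899 0.16115894] green 12 [0.65269205 0.02147645 0.16042295]
cap 407 [0.64268016 0.05947069 0.19745459] 0.19822200598540596
white 15 [0.65776064 0.05485541 0.19934029]
door 1249 [0.5209 0.0537 0.146 ] [ 0.484 -0.049  0.1  ] [0.575 0.126 0.164]
((512.3952026367188, 34.58671569824219), (170.57322692871094, 58.15715408325195), 64.32113647460938) [0.42433232 0.90550655 0.5292578  0.06211592]
jar 664 [0.5116 0.2104 0.1066] [0.484 0.182 0.09 ] [0.542 0.239 0.112]
reag 203 [ 0.6979 -0.1115  0.114 ] [ 0.683 -0.13   0.1  ] [ 0.717 -0.096  0.121]
beaker 531 [0.6398 0.2218 0.0773] [0.6   0.186 0.05 ] [0.677 0.256 0.098]
```

Emit:
{"name": "play_rows", "arguments": {"motion": [[[255,14,-24,0,0,0,0],[255,14,-24,0,0,0,0],[255,14,-24,0,0,0,0],[255,14,-24,0,0,0,0],[255,14,-24,0,0,0,0],[255,14,-24,0,0,0,0],[255,28,-48,0,0,0,0],[255,28,-48,0,0,0,0],[255,28,-48,0,0,0,0],[255,28,-48,0,0,0,0],[255,28,-48,0,0,0,0],[255,28,-48,0,0,0,0]]]}}

```text
time_s: 1.3
position: [0.4393, 0.0174, 0.2308]
eef_rot: [0.154, 0.988, -0.0, -0.0]
force: [0.1, 0.8, -0.3]
finger_gap: -0.003
gripper_force: 0.0
```

Run:
```python
from h import *
def door(P,nm):
    x,y,z=P[...,0],P[...,1],P[...,2]
    c=R.from_euler('z',11.37,degrees=True).as_matrix()[:2,:2]
    Q=P.reshape(-1,3); Q=Q[np.isfinite(Q).all(1)]
    L=(Q[:,:2]-[.6252,.0547])@c
    k=(Q[:,2]>.147)&(Q[:,2]<.165)&(L[:,0]<-.085)&(L[:,0]>-.22)&(abs(L[:,1])<.1)
    L=L[k]; print(nm,k.sum(), cv2.minAreaRect((L*1000).astype(np.float32)), cv2.fitLine(L.astype(np.float32),cv2.DIST_HUBER,0,.001,.001).ravel(), L.min(0),L.max(0))
door(np.load("top.npz")["P"],"top"); door(np.load("scene.npz")["P"],"scene")
print(manip.sense()["position"],manip.sense()["eef_rot"])
im,P,K,T=shot("wrist"); save(im,"pics/c.png")
```

```text
top 427 ((-119.37733459472656, 5.141563415527344), (172.50057983398438, 9.095514297485352), 65.83576965332031) [ 0.40592566  0.9139061  -0.11230656  0.02506712] [-0.15765085 -0.0748329 ] [-0.08534692  0.0851601 ]
scene 202 ((-119.16744232177734, 2.4637374877929688), (172.00347900390625, 8.183395385742188), 65.8709487915039) [ 0.4176255   0.9086192  -0.11980853 -0.00528285] [-0.15682629 -0.07741524] [-0.08594898  0.08181955]
[0.43930906 0.01742917 0.23079428] [ 1.54221235e-01  9.88036259e-01 -2.66219404e-04 -3.00928323e-04]
```

View pics/c.png

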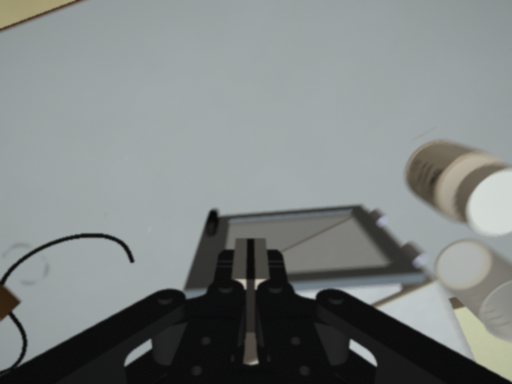

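The wrist view shows the door's top edge just ahead of the shut fingers, around (300,290), so the approach side is clear. The door angle is about 0.42 rad. I'm lowering in front of the push point.

Emit:
{"name": "play_rows", "arguments": {"motion": [[[255,1,-1.2,-4,0,0,5],[255,1,-1.2,-8,0,0,5],[255,1,-1.2,-11,0,0,5],[255,1,-1.2,-11,0,0,5],[255,2.5,-1.4,-11,0,0,5],[255,3.5,-1.6,-11,0,0,5],[255,4.5,-1.7,-11,0,0,5],[255,4.5,-1.7,-11,0,0,5]]]}}

```text
time_s: 2.15
position: [0.4848, 0.0034, 0.1223]
eef_rot: [0.11, 0.994, 0.0, 0.001]
force: [0.4, -0.1, -0.6]
finger_gap: -0.0
gripper_force: 0.0
```

Emit:
{"name": "play_rows", "arguments": {"motion": [[[255,1,-0.3,0,0,0,4],[255,2,-0.6,0,0,0,9],[255,2.7,-0.8,0,0,0,12],[255,3.3,-0.9,0,0,0,15],[255,3.8,-0.9,0,0,0,18],[255,3.8,-0.9,0,0,0,18]]]}}

```text
time_s: 2.75
position: [0.5217, -0.0054, 0.1217]
eef_rot: [-0.048, 0.999, 0.0, 0.0]
force: [-0.0, -1.1, 0.3]
finger_gap: 0.001
gripper_force: 0.0
```

Emit:
{"name": "play_rows", "arguments": {"motion": [[[255,0.5,0,0,0,0,3],[255,1.0,0.1,0,0,0,5],[255,1.4,0.1,0,0,0,6],[255,1.7,0.1,0,0,0,6],[255,1.7,0.1,0,0,0,6]]]}}

```text
time_s: 3.25
position: [0.538, -0.0044, 0.1215]
eef_rot: [-0.099, 0.995, 0.0, -0.001]
force: [-4.8, -0.4, 2.5]
finger_gap: -0.0
gripper_force: 2.6
```

Run:
```python
from h import *
im,P,K,T=shot("scene"); save(cv2.resize(im[130:290,150:320],(680,640))[:600],"pics/d.png")
print(manip.sense()["force"])
```

```text
[-5.48757687 -0.85867827  3.11290223]
```

View pics/d.png

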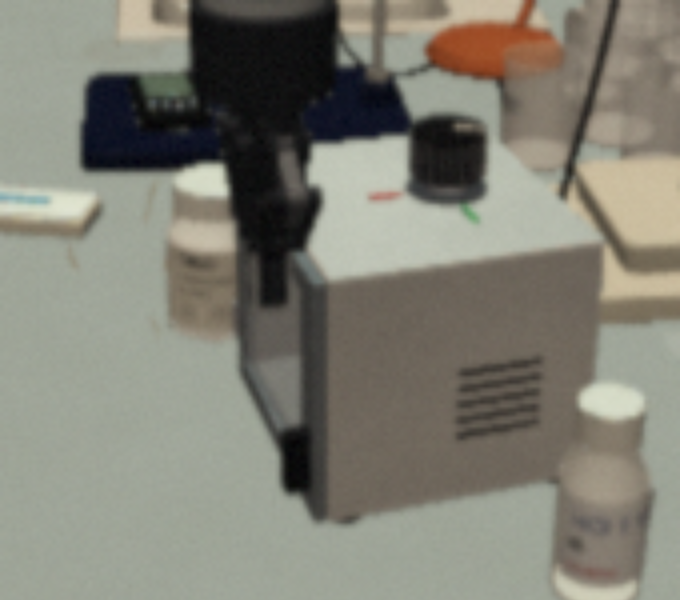

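The door looks nearly shut, with its free edge at (315,390), but about 5 N could be the catch. I'll push on to the rigid stop.

Emit:
{"name": "play_rows", "arguments": {"motion": [[[255,0.3,0.05,0,0,0,0],[255,0.5,0.1,0,0,0,0],[255,0.5,0.1,0,0,0,0]]]}}

```text
time_s: 3.6
position: [0.5382, -0.0044, 0.1214]
eef_rot: [-0.099, 0.995, -0.0, -0.008]
force: [-36.4, -5.9, 18.0]
finger_gap: 0.006
gripper_force: 18.8
```

Rigid stop reached: 36 N with no further motion. Backing off and lifting.

Emit:
{"name": "play_rows", "arguments": {"motion": [[[255,-2,-0.4,0,0,0,0],[255,-4,-0.8,0,0,0,0],[255,-4,-0.8,5,0,0,0],[0,-4,-0.8,10,0,0,0],[0,-4,-0.8,15,0,0,0],[0,-1,0,15,0,0,0],[0,1,2,15,0,0,0],[0,1,2,15,0,0,0]]]}}

```text
time_s: 4.4
position: [0.5548, 0.0184, 0.2708]
eef_rot: [-0.1, 0.995, 0.001, 0.0]
force: [0.9, -0.6, 0.1]
finger_gap: 0.839
gripper_force: 0.0
```

Run:
```python
from h import *
im,P,K,T=shot("wrist"); s=manip.sense(); print(s["position"],s["eef_rot"],s["joint_positions"],s["force"],s["wrist_torque"])
save(im,"pics/e.png")
im2,P2,_,_=shot("top")
z=P[...,2]
C=(z>.185)&(z<.215)&(np.hypot(P[...,0]-.645,P[...,1]-.059)<.035)
print("cap",C.sum(),np.nanmedian(z[C]), cv2.minEnclosingCircle((P[C][:,:2]*1000).astype(np.float32)) if C.sum() else 0)
W=C&(im.min(2)>120); 
if W.sum(): print(W.sum(), P[W].mean(0))
c=R.from_euler('z',11.37,degrees=True).as_matrix()[:2,:2]
Q=P2.reshape(-1,3); Q=Q[np.isfinite(Q).all(1)]; L=(Q[:,:2]-[.6252,.0547])@c
k=(Q[:,2]>.147)&(Q[:,2]<.163)&(L[:,0]<-.07)&(L[:,0]>-.22)&(abs(L[:,1])<.1)
L=L[k]
for y in(-.08,-.05,-.03): print(y,L[abs(L[:,1]-y)<.01].min(0))
```

```text
[0.55396066 0.01748336 0.27073808] [-9.98425701e-02  9.95003118e-01  3.05161483e-04 -4.03582751e-04] [-3.53285118e-02  1.30074302e-01  1.24009833e+00  5.06075017e-04
  1.77230213e+00 -1.80604219e+00] [ 0.21791207  0.71782479 -1.0875028 ] [0.00754748 0.0566914  0.09664249]
cap 2918 0.19948034674316117 ((646.4048461914062, 57.57246780395508), 23.24076271057129)
132 [0.656414   0.05813069 0.19944764]
-0.08 [-0.08309344 -0.08921913]Traceback (most recent call last):
  File "<stdin>", line 14, in <module>
    return umr_minimum(a, axis, None, out, keepdims, initial, where)
ValueError: zero-size array to reduction operation minimum which has no identity
```

View pics/e.png

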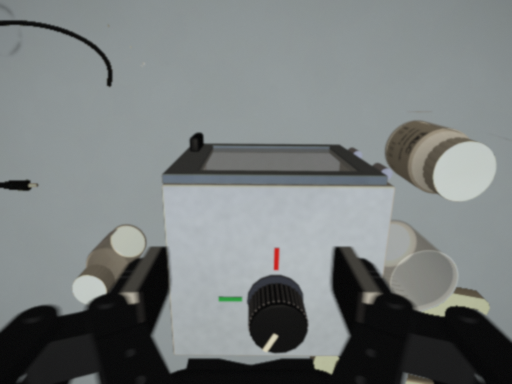

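The wrist view shows the door shut flush. The cap is at (278,318) with its line pointing away from the door, the red tick is at (277,258) and the green at (230,298). I'll go over the cap and grip it.

Emit:
{"name": "play_rows", "arguments": {"motion": [[[0,4.5,2,0,0,0,0],[0,9.1,4.0,0,0,0,0],[0,9.1,4.0,0,0,0,0],[0,9.1,4.0,-3,0,0,0],[0,9.1,4.0,-6,0,0,0],[0,9.1,4.0,-8,0,0,0],[0,9.1,4.0,-9.8,0,0,0],[0,9.1,4.0,-9.8,0,0,0]]]}}

```text
time_s: 5.3
position: [0.6427, 0.0558, 0.1706]
eef_rot: [-0.099, 0.995, 0.0, -0.003]
force: [-0.3, 0.4, -0.7]
finger_gap: 1.0
gripper_force: 0.0
```

Emit:
{"name": "play_rows", "arguments": {"motion": [[[60,0,0,0,0,0,0],[100,0,0,0,0,0,0],[180,0,0,0,0,0,0],[255,0,0,0,0,0,0],[255,0,0,0,0,0,0],[255,0,0,0,0,0,0]]], "squeeze": 40}}

```text
time_s: 5.9
position: [0.6448, 0.0579, 0.176]
eef_rot: [-0.1, 0.995, 0.001, 0.001]
force: [-2.9, 5.0, 5.9]
finger_gap: 0.502
gripper_force: 40.2
```

Run:
```python
from h import *
im,P,K,T=shot("wrist"); s=manip.sense(); print(s)
save(im[200:],"pics/f.png")
```

```text
{'time_s': 5.95, 'joint_positions': array([ 0.03162644,  0.41809859,  1.08527563,  0.0020545 ,  1.63540259,
       -1.73979927]), 'joint_vel': array([ 0.00134267,  0.00043024, -0.00065733,  0.00122567, -0.0006905 ,
        0.00069816]), 'joint_torque': array([-3.17971297e+00, -4.83931053e+01, -3.38640797e+01, -1.21880796e+00,
       -8.94941837e-01,  4.92436331e-03]), 'position': array([0.6448144 , 0.05789341, 0.17597529]), 'eef_rot': array([-1.00213798e-01,  9.94964402e-01,  9.25962630e-04,  1.47495206e-03]), 'force': array([-3.73608287,  4.45399339,  5.99429341]), 'wrist_torque': array([0.72386722, 0.56009382, 0.02421751]), 'gripper_force': 40.16010940074921, 'finger_gap': 0.5023151278034231}
```

View pics/f.png

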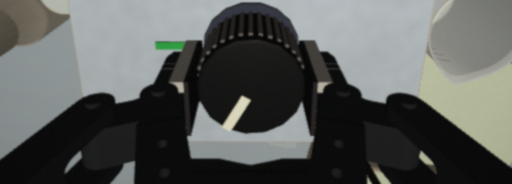

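The grip is good: pads on both sides of the cap, with the line from (250,98) to (228,130). Screwing down.

Emit:
{"name": "play_rows", "arguments": {"motion": [[[255,0,0,-0.02,0,0,-8],[255,0,0,-0.04,0,0,-16],[255,0,0,-0.05,0,0,-24],[255,0,0,-0.07,0,0,-32],[255,0,0,-0.09,0,0,-40],[255,0,0,-0.11,0,0,-48],[255,0,0,-0.12,0,0,-56],[255,0,0,-0.14,0,0,-64],[255,0,0,-0.16,0,0,-72],[255,0,0,-0.18,0,0,-80],[255,0,0,-0.2,0,0,-88],[255,0,0,-0.22,0,0,-96]]]}}

```text
time_s: 7.15
position: [0.6464, 0.0604, 0.174]
eef_rot: [0.674, 0.739, 0.005, 0.001]
force: [8.1, 13.6, 3.0]
finger_gap: 0.493
gripper_force: 40.1
```

```bash
cat > st.py <<'E'
from h import *
s=manip.sense(); print(s["time_s"],s["position"].round(4),"yaw",R.from_quat(s["eef_rot"]).as_euler('ZYX',degrees=True).round(2),"F",s["force"].round(1),"T",s["wrist_torque"].round(2),s["joint_positions"][5],s["finger_gap"],s["gripper_force"])
E
cat > ln.py <<'E'
import sys; from h import *
im,P,K,T=shot("wrist"); save(im[200:],sys.argv[1])
E
python3 st.py; python3 ln.py pics/g.png
```

```text
7.15 [0.6464 0.0604 0.174 ] yaw [ 95.32  -0.31 179.51] F [ 8.1 13.6  3. ] T [ 2.2  -1.21  0.05] -0.058649816386837035 0.4926152179674493 40.10335028171539
```

View pics/g.png

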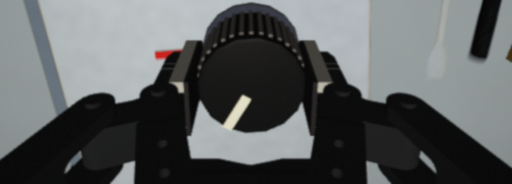

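The line has kept its place relative to the gripper at (228,130), so there is no slip. I'll ease the side load and continue.

Emit:
{"name": "play_rows", "arguments": {"motion": [[[255,0.1,0.1,-0.02,0,0,-8],[255,0.1,0.2,-0.04,0,0,-16],[255,0.1,0.2,-0.05,0,0,-24],[255,0.1,0.2,-0.07,0,0,-32],[255,0.1,0.2,-0.09,0,0,-40],[255,0.1,0.2,-0.09,0,0,-40]]]}}

```text
time_s: 7.8
position: [0.6479, 0.0603, 0.1731]
eef_rot: [0.886, 0.464, 0.005, 0.001]
force: [9.5, 6.8, 2.9]
finger_gap: 0.497
gripper_force: 40.2
```

```bash
python3 st.py
```

```text
7.8 [0.6479 0.0603 0.1731] yaw [ 55.29  -0.44 179.67] F [9.5 6.8 2.9] T [ 1.12 -1.35 -0.04] 0.6409997477672676 0.49745836481741085 40.17641723155975
```

Emit:
{"name": "play_rows", "arguments": {"motion": [[[255,0,0,-0.01,0,0,-3],[255,0,0,-0.01,0,0,-6],[255,0,0,-0.01,0,0,-6]]]}}

```text
time_s: 8.1
position: [0.6481, 0.0602, 0.173]
eef_rot: [0.908, 0.418, 0.005, 0.001]
force: [11.2, 6.4, 2.3]
finger_gap: 0.499
gripper_force: 40.2
```

```bash
python3 st.py
```

```text
8.1 [0.6481 0.0602 0.173 ] yaw [ 49.43  -0.48 179.69] F [11.2  6.4  2.3] T [ 1.14 -1.5  -0.06] 0.7431599579747571 0.4993667567360421 40.22088825702667
```

Emit:
{"name": "play_rows", "arguments": {"motion": [[[255,0,0,-0.01,0,0,-3],[255,0,0,-0.01,0,0,-3]]]}}

```text
time_s: 8.3
position: [0.6482, 0.0601, 0.173]
eef_rot: [0.919, 0.394, 0.005, 0.001]
force: [10.9, 6.2, 2.0]
finger_gap: 0.501
gripper_force: 40.2
```

```bash
python3 st.py
```

```text
8.3 [0.6482 0.0601 0.173 ] yaw [ 46.42  -0.5  179.7 ] F [10.9  6.2  2. ] T [ 1.04 -1.65 -0.02] 0.7954868806708832 0.500680429993633 40.2335661649704
```

Emit:
{"name": "play_rows", "arguments": {"motion": [[[255,0,0,-0.01,0,0,-3],[255,0,0,-0.01,0,0,-3]]]}}

```text
time_s: 8.5
position: [0.6482, 0.06, 0.1729]
eef_rot: [0.929, 0.37, 0.005, 0.001]
force: [11.1, 5.6, 1.6]
finger_gap: 0.501
gripper_force: 40.2
```

```bash
python3 st.py; python3 ln.py pics/i.png
```

```text
8.5 [0.6482 0.06   0.1729] yaw [ 43.42  -0.52 179.72] F [11.1  5.6  1.6] T [ 0.98 -1.72 -0.04] 0.8478503845120249 0.5012509531993281 40.24625301361084
```

View pics/i.png

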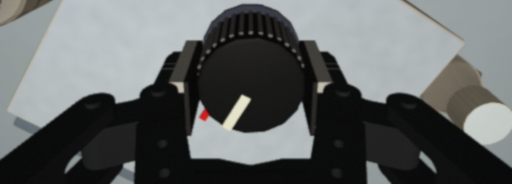

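The red tick is at (204,116) and the line end at (228,130), so some turning remains. I'll compute the line's angle.

```bash
cat > ang.py <<'E'
from h import *
im,P,K,T=shot("wrist")
def ray(u,v,z):
    d=T[:3,:3]@np.array([(u-K[0,2])/K[0,0],(v-K[1,2])/K[1,1],1]); return T[:3,3]+d*(z-T[2,3])/d[2]
m=(im.min(2)>120); m[:285]=0; m[345:]=0; m[:,:205]=0; m[:,300:]=0
m&=(P[...,2]>.187)
v,u=np.nonzero(m); q=np.array([ray(a,b,.1975) for a,b in zip(u,v)])[:,:2]
f=cv2.fitLine(q.astype(np.float32),cv2.DIST_HUBER,0,.001,.001).ravel()
c=np.array([.6455,.0585]); d=f[:2]*np.sign(f[:2]@(f[2:]-c))
a=np.degrees(np.arctan2(d[1],d[0]))
print(len(q),"line",a,"cap angle deg",(a-191.4+180)%360-180,"mid",f[2:])
E
python3 ang.py
```

```text
391 line -166.6678918869154 cap angle deg 1.9321081130846096 mid [0.6353031  0.05492555]
```

Emit:
{"name": "play_rows", "arguments": {"motion": [[[255,0,0,-0.01,0,0,-3],[255,0,0,-0.01,0,0,-3]]]}}

```text
time_s: 8.8
position: [0.6483, 0.06, 0.1728]
eef_rot: [0.938, 0.345, 0.005, 0.001]
force: [12.7, 5.3, 1.9]
finger_gap: 0.502
gripper_force: 40.3
```

```bash
python3 st.py;python3 ang.py
```

```text
8.8 [0.6483 0.06   0.1728] yaw [ 40.42  -0.55 179.73] F [12.7  5.3  1.9] T [ 0.96 -1.76  0.03] 0.9001014387852783 0.5016309124691372 40.258947014808655
390 line -172.68543890761546 cap angle deg -4.085438907615469 mid [0.6347098  0.05536557]
```

Emit:
{"name": "play_rows", "arguments": {"motion": [[[255,0,0,0,0,0,-3],[255,0,0,0,0,0,-3]]]}}

```text
time_s: 9.05
position: [0.6484, 0.0599, 0.1728]
eef_rot: [0.947, 0.322, 0.005, 0.001]
force: [12.3, 4.1, 0.8]
finger_gap: 0.497
gripper_force: 40.3
```

```bash
python3 st.py; python3 ang.py
```

```text
9.05 [0.6484 0.0599 0.1728] yaw [ 37.52  -0.56 179.73] F [12.3  4.1  0.8] T [ 0.77 -1.92  1.02] 0.9507864491323914 0.49671072703483155 40.312196016311646
391 line -171.79634158482372 cap angle deg -3.196341584823699 mid [0.63490653 0.05593482]
```

Bottomed out: torque about the vertical axis rose from about 0 to 1.0 N m, and the line stopped within 4° of the red tick. Backing off a quarter turn.

Emit:
{"name": "play_rows", "arguments": {"motion": [[[255,0,0,0.02,0,0,8],[255,0,0,0.04,0,0,16],[255,0,0,0.05,0,0,24],[255,0,0,0.07,0,0,32],[255,0,0,0.09,0,0,40],[255,0,0,0.11,0,0,48],[255,0,0,0.12,0,0,56],[255,0,0,0.14,0,0,64],[255,0,0,0.16,0,0,72],[255,0,0,0.18,0,0,80],[255,0,0,0.2,0,0,88],[255,0,0,0.2,0,0,91]]]}}

```text
time_s: 10.3
position: [0.6455, 0.0601, 0.1745]
eef_rot: [0.432, 0.902, 0.001, 0.0]
force: [-5.8, 5.7, 7.7]
finger_gap: 0.499
gripper_force: 40.7
```

Emit:
{"name": "play_rows", "arguments": {"motion": [[[255,0,0,0,0,0,0],[255,0,0,0,0,0,0]]]}}

```text
time_s: 10.5
position: [0.6455, 0.0601, 0.1745]
eef_rot: [0.434, 0.901, 0.001, 0.0]
force: [-5.7, 6.4, 6.7]
finger_gap: 0.5
gripper_force: 40.8
```

```bash
python3 st.py; python3 ang.py; python3 ln.py pics/j.png
```

```text
10.5 [0.6455 0.0601 0.1745] yaw [ 1.2852e+02 -3.0000e-02  1.7983e+02] F [-5.7  6.4  6.7] T [0.77 0.91 0.08] -0.6373228250560081 0.5001689993481779 40.83875119686127
371 line -81.41765068158351 cap angle deg 87.18234931841647 mid [0.64977974 0.04359322]
```

View pics/j.png

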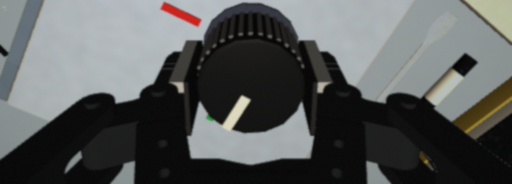

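The line lies over the green tick's direction. It measures 87°, against −3° at the stop, so the back-off is about 90°. The grip is steady, so I'm handing in.

```bash
python3 -c "
from plant import manip; print(manip.job_done())"
```

```text
the job is handed in; nothing more can be done
None
```

The job is handed in, though no verdict came back: the door is shut on its stop, and the cap was bottomed and backed off about 90° (by camera) and is still gripped; the bottles and beaker were not touched.

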